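# Screw the filler cap onto the gear reducer

### The job

Put the orange-barred screw cap from the tray onto the brass filler neck of the blue gear reducer and screw it fully home, snug, with about 0.4 N m, then let go. So as not to cross-thread it, first turn it backward (counter-clockwise from above) on the neck under light pressure until you feel it drop a step and come up firmly against its backward stop (about 0.2 N m), only then turn it forward; the neck sits in soft rubber, so do not lean on it or force it either way, and leave the other things where they are.

Things in the scene. Friction and masses are not known exactly. Their poses are not given: they have to be found in the camera images.
- cap_centre (a point): Screw cap: black ribbed cup, mouth down, 58 mm wide, 43.5 mm high, with an upright orange grip bar on top, 50 mm long, 14 mm thick, 38 mm high (81.5 mm in all; about 140 g). Stands in the tray at first. Point: on its axis, 32.5 mm above the lower rim; z up, x along the bar. The bar stands on the cup's flat shoulder, 11 mm above the point.
- cap_grip (a point): Where to grip the cap: on its axis, inside the orange bar, 22 mm above the shoulder and 16 mm below the bar's top, 33 mm above cap_centre; z up, x along the bar (14 mm thick across). Hold the bar square: a cap that has tilted in the grip binds on the neck.
- cap: The same cap, origin at the centre of its lower rim. Its thread is four steel pins inside the skirt at the lower rim, 3.2 mm thick, a quarter turn apart, at 45 degrees to the bar, reaching in to 21.4 mm from the axis; ribs from 14 mm above the rim upward reach in as far and guide the cap along the neck.
- neck_seat (a point): Foot of the brass filler neck, on its axis, on the top face (70 mm above the bench) of the blue gear reducer (180 x 130 mm, fixed); z up. Does not move with the neck. The neck is 40.5 mm high: a smooth pilot 41 mm wide, coned to 34 over its top 6.5 mm, that the cap fits over with 0.9 mm play all round, and round it a four-start right-hand thread 50 mm wide, flat crest 12 mm up.
- on_crest (a point): Where cap_centre is (44.5 mm above neck_seat) with the pins riding on the thread's crest, as usual when just put on; up to 2.5 mm higher if they stand on the narrow teeth beside the notches. The thread repeats every quarter turn; its yaw is not measured and differs each time. Turned forward (clockwise from above) here, the pins butt against the teeth: cross-threading.
- in_notch (a point): Where cap_centre is (38.3 mm above neck_seat) once dropped 6.2 mm into the notches, the starts of the thread. Turning backward (counter-clockwise) from the crest under light pressure gets there within a quarter turn. Notches have 0.24 rad of free play; their far wall, topped by a tooth, stops more backward turning, even if the cap has not sunk yet: press then and it drops.
- at_home (a point): Where cap_centre is (34.5 mm above neck_seat) when screwed home. From the notch the pins run forward down the thread, 3.8 mm lower over the last 0.98 rad, with about 1 mm of axial play, to an end stop 1.05 to 1.3 rad forward of the notch. Let go there, the cap stays. All these heights shift with the sleeve's sink.
- neck (a joint): Twist of the filler neck in its rubber sleeve, rad: 0 at rest, positive when the cap's thread twists it forward (clockwise from above), negative backward. Springs back, 3.0 N m per rad. Snug is 0.1 or more (0.3 N m); beyond 0.3 either way (0.9 N m) the sleeve is torn.
- sleeve (a joint): How far the neck is pushed down into its rubber sleeve, m: about 0 at rest (0.5 mm with the cap on it), positive down, 6 N per mm; 4 mm (24 N) is too much.
- tray: Grey parts tray fixed on the bench, 200 x 150 mm, 16 mm high, walls 3 mm, in which the cap, a bush and a socket stand. Origin at the centre of its underside, x along its 200 mm.
- bush: brass flanged bush, 28 mm across, 18 mm high, in the tray; bystander. Origin at the centre of its underside.
- socket: steel socket, 22 mm across, 25 mm high, in the tray; bystander. Origin at the centre of its underside.
- plier_cup: black cup 90 mm across and 110 mm high full of pliers (190 mm high in all, 120 mm across at the handles); bystander. Origin at the centre of its underside.
- jar: glass jar with green lid, 60 mm across, 85 mm high; bystander. Origin at the centre of its underside.
- bolt_box: clear box of bolts, 110 x 80 x 45 mm; bystander. Origin at the centre of its underside.
- screwdriver: screwdriver with red handle lying on the bench; bystander.
- wrench: steel wrench lying on the bench; bystander.
- carton: small cardboard carton, 70 x 90 x 45 mm; bystander. Origin at the centre of its underside.
There are look-alikes about, which are no part of the job. Leave any pink or red look-alike of the cap alone.

How it is judged (in metres and radians):
On the way, in this order (a step that is already met when the one before it is completed fails the run):
1. the cap is over the neck's pilot (horizontal distance between cap_centre and neck_seat below 0.006 m and z of cap_centre in the frame of neck_seat below 0.055 m).
2. the cap has dropped a step into the thread's notches and is turned backward against their far wall (0.15 N m) (horizontal distance between cap_centre and neck_seat below 0.006 m and z of cap_centre in the frame of neck_seat below 0.0407 m and value of joint neck below -0.05 rad), for 0.1 s.
3. the cap is turned down to the end of the thread and snug (0.3 N m forward) (horizontal distance between cap_centre and neck_seat below 0.006 m and z of cap_centre in the frame of neck_seat below 0.036 m and value of joint neck above 0.1 rad), for 0.05 s.
At the end, for the whole second after the job is handed in: The cap is on the neck, upright within 0.06 rad and within 3 mm of its axis, screwed to the end of its thread (cap_centre less than 35.6 mm above neck_seat), at rest and let go (horizontal distance between cap_centre and neck_seat below 0.003 m and z of cap_centre in the frame of neck_seat between 0.032 and 0.0356 m and angle between cap_centre's own z axis and vertical below 0.06 rad and linear speed of cap below 0.02 m/s and angular speed of cap below 0.1 rad/s); the robot touches nothing.
It fails at once if the neck is twisted beyond 0.3 rad (0.9 N m) either way (value of joint neck above 0.3 rad or value of joint neck below -0.3 rad).
It fails at once if the neck is pushed more than 4 mm (24 N) into its sleeve (value of joint sleeve above 0.004 m).
It fails at once if the cap is forced forward (over 0.4 N m) while it still rides on the thread's crest: cross-threaded (horizontal distance between cap_centre and neck_seat below 0.006 m and z of cap_centre in the frame of neck_seat above 0.042 m and value of joint neck above 0.135 rad).
It fails at once if another thing on the bench is moved more than 30 mm (distance of any of bush, socket, plier_cup, jar, bolt_box, screwdriver, wrench, carton from where it was at the start of the episode above 0.03 m).
It also fails if it takes over 64 s, if anything falls off the work surface, if the arm or the gripper's body presses on something with over 40 N, if the wrist force passes 120 N, or if a joint passes its speed limit or range.

### The arm

A 7-joint arm with a two-finger parallel gripper is mounted at the origin on the work surface. World frame = base frame: x ahead of the robot, y to its left, z up, the work surface at z = 0. Lengths are in m, angles in degrees, forces in N, time in s.
With the tool pointing down it reaches from about 0.425 to 0.875 m from the base axis. Payload 4.7 kg.
Tool frame: the origin (TCP) lies at the very end of the fingers, on their centre line; the grasp point (between the pads) lies 19 mm behind it; z points along the fingers, y is the direction in which the jaws open and shut (so a half turn about z gives the same grasp; the last joint's range is limited). The gripper opens to 85 mm and grips with 20 to 120 N. Pads are 22 mm wide; open, the fingers measure 114 mm over their backs; the gripper's body (76 mm by 85 mm) begins 54 mm behind the grasp point. The pads swing forward as they close: fully open they stand 13 mm farther back than shut.
Start: joints at [-74.651, 18.392, -4.016, 83.108, 1.295, 78.541, -3.26], TCP at [0.163, 0.629, 0.231] pointing down, gripper open.
Joint ranges: [-163.93, 163.93], [-17.29, 119.83], [-79.2, 71.16], [3.27, 140.29], [-89.18, 269.18], [5.43, 117.66], [-154.24, 154.24]. Speed limits (degrees/s): [147.25, 147.25, 180, 180, 180, 180, 180].

### API

Orientations are given as [roll, pitch, yaw] about the fixed x, y, z axes, in that order (R = Rz(yaw) Ry(pitch) Rx(roll)).
In Python, from cell import manip gives the robot as it stands. Calls block until the motion is done:
- manip.move_ptp(position, orientation): joint-space move of the TCP to a pose.
- manip.move_straight(position, rot=None, vel=0.15, f_stop=None): straight line of the TCP; rot=None keeps the orientation; vel is the mean speed in m/s. With f_stop (N) it stops when the force on the tool has changed by that much, and returns True; else False.
- manip.set_joints(angles): joint-space move.
- manip.gripper_open() and manip.clamp(): open the fingers fully, or close them until they stop; the grip force is fixed at half the most.
- manip.hold(seconds).
- manip.inverse_kinematics(position, orientation): joint angles nearest the present ones, or None.
- manip.capture(name): name is "side" or "top"; returns a dict with "color" (400x640x3 uint8, red, green, blue), "z_map" (400x640 float32, m along the optical axis (not along the pixel's ray), 0 where there is no reading), "camera_matrix" (3x3 intrinsics, pixels), "R" (3x3) and "t" (3): a world point X has camera coordinates R X + t. Camera axes: x right, y down, z forward; pixel columns grow to the right and rows downward; lengths in m; the calibration is good to about 2 mm. A picture is of the moment at which its call begins.
A pose or a line that the arm cannot do raises manip.Unreachable and nothing moves.
- manip.sign_off(): hands the job in, once; it reports no verdict.
Trained networks look in the newest picture that a camera, given by its name, has taken for a name from the list of things; names that differ only in an ending like _2 or _b are one class to them, and where a whole thing is asked for, a point or a joint stands for the part that bears it (a point fixed in the world has none). Each returns a list of dicts, best first, with "conf" (0 to 1); they miss things now and then, are a little off and sometimes report something else, mostly with a low value. They report only what shows in the picture. A call takes as long as a camera call. They do not tell look-alikes from the thing itself.
- manip.masks_of(camera, label): "mask" (400x640 bool, what is visible of it) and "extent" ([centre column, centre row, width, height] in pixels, round what is visible of it).
- manip.pinpoint(camera, label): "point" ([column, row] in pixels: a listed point, or the origin of a listed thing).
Readings, each from a call of its own:
- manip.read_time(): time.
- manip.read_joint_pos(): joint angles.
- manip.read_qd(): joint speeds.
- manip.read_joint_efforts(): joint torques, N m.
- manip.read_tool_pos(): TCP position.
- manip.read_orientation(): TCP orientation.
- manip.read_ft_force(): force on the tool from outside, world axes, zero at the start.
- manip.read_ft_torque(): the same for the moment, N m.
- manip.read_width(): finger opening in m.
Only numpy, scipy, OpenCV 4.12 (cv2) and the standard library are available. Lean on these libraries where they do the work, as an engineer would, in place of code of your own. Each camera call takes 0.05 s, during which the arm holds its last target.

## Working session

There is one attempt and no reset: what is moved stays moved. The work goes in short steps, each a Python script; the robot and the scene stay as the last script left them, time stands still between calls to the robot, and variables do not carry over. Pictures are saved under pics/ and viewed, and the job is handed in when it is done.

```bash
ls; mkdir -p pics; python3 - <<'E'
from cell import manip
import cv2,numpy as np
for n in("side","top"):
    c=manip.capture(n); cv2.imwrite(f"pics/{n}0.png",c["color"][:,:,::-1])
    print(n,c["camera_matrix"].tolist(),c["R"].tolist(),c["t"].tolist())
    for l in("cap_centre","cap_grip","neck_seat","tray"):
        print(l,[(round(d["conf"],2),np.round(d["point"],1).tolist()) for d in manip.pinpoint(n,l)])
print(manip.read_time(),manip.read_ft_force(),manip.read_ft_torque(),manip.read_width(),manip.read_orientation())
E
```

```text
pics
side [[386.5083469661906, 0.0, 319.6461551120977], [0.0, 386.5083469661906, 198.42057395248918], [0.0, 0.0, 1.0]] [[0.9993763594692134, -0.035033118069005505, 0.004424112614336214], [-0.015032891563191864, -0.5354738019811838, -0.8444180360242581], [0.031951593157627085, 0.8438249155068717, -0.535666507880146]] [-0.5627962813827881, 0.07464446484566306, 1.0897228360672349]
cap_centre [(0.91, [310.0, 215.4]), (0.78, [307.9, 245.4]), (0.74, [338.3, 297.4]), (0.59, [241.4, 230.9])]
cap_grip [(0.77, [242.9, 220.5]), (0.71, [339.5, 291.0]), (0.65, [312.7, 235.4]), (0.57, [383.4, 247.4]), (0.55, [305.0, 206.3])]
neck_seat [(0.72, [309.8, 175.4])]
tray [(0.63, [306.2, 263.0])]
top [[413.19123487462014, 0.0, 315.6637632874735], [0.0, 413.19123487462014, 209.88994460703486], [0.0, 0.0, 1.0]] [[0.026080539786426268, -0.9996318859334079, 0.007476501164782455], [-0.9881360640828046, -0.026911511250420062, -0.15120479298343129], [0.15135033631740774, -0.003444297814775902, -0.9884741840377881]] [-0.023076913136530243, 0.5721881287932504, 1.0609986320599853]
cap_centre [(0.85, [322.6, 227.1]), (0.74, [370.5, 227.1]), (0.59, [437.9, 204.0]), (0.57, [340.7, 296.0])]
cap_grip [(0.85, [324.1, 220.7]), (0.82, [370.5, 225.5]), (0.73, [341.9, 295.5]), (0.65, [444.1, 203.6])]
neck_seat [(0.66, [256.1, 224.9])]
tray [(0.7, [373.5, 229.3]), (0.52, [181.7, 193.6]), (0.18, [251.2, 223.2])]
0.5 [-0.63534547  0.33285631  0.80995957] [ 0.03545046  0.06522261 -0.02537644] 0.08528483812881729 [1.79999326e+02 2.31915331e-03 1.65461219e+02]
```

View pics/side0.png

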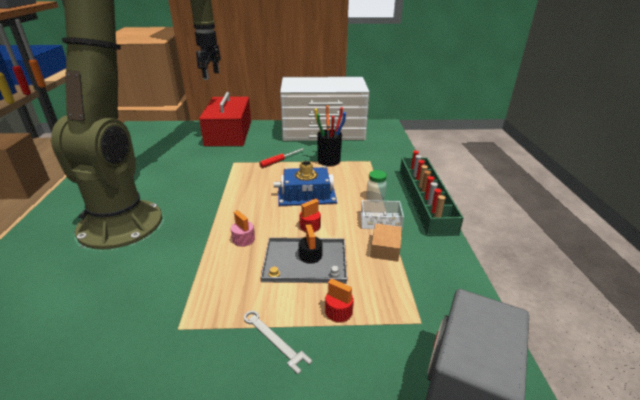

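View pics/top0.png

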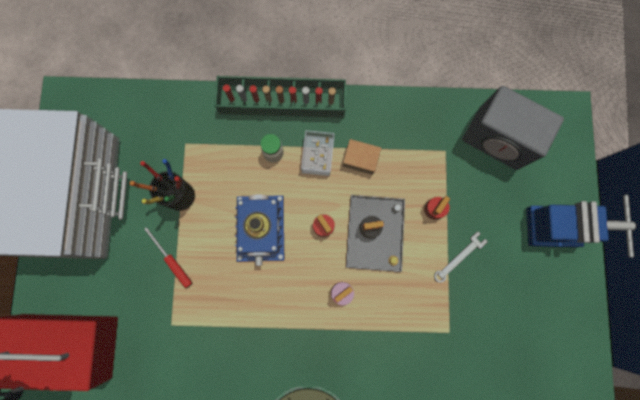

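The black-cupped cap with the orange bar, in the tray (side 308,245; top 371,227), fits. The red ones (side 310,215 and 338,297) and the pink one (side 241,231) are look-alikes. I'll confirm with a crop and measure.

```bash
cat > h.py <<'E'
from cell import manip
import cv2,numpy as np
def ray(c,uv):
    K,R,t=c["camera_matrix"],c["R"],c["t"]
    d=R.T@np.linalg.solve(K,[uv[0],uv[1],1.]); o=-R.T@t; return o,d
def onz(c,uv,z):
    o,d=ray(c,uv); return o+d*(z-o[2])/d[2]
def tri(cs,uvs):
    A=np.zeros((3,3));b=np.zeros(3)
    for c,uv in zip(cs,uvs):
        o,d=ray(c,uv);d=d/np.linalg.norm(d);P=np.eye(3)-np.outer(d,d);A+=P;b+=P@o
    X=np.linalg.solve(A,b)
    return X,[np.linalg.norm(np.cross(X-ray(c,uv)[0],ray(c,uv)[1]/np.linalg.norm(ray(c,uv)[1]))) for c,uv in zip(cs,uvs)]
def cloud(c):
    z=c["z_map"].astype(float);v,u=np.indices(z.shape)
    K=c["camera_matrix"];p=np.stack([(u-K[0,2])/K[0,0]*z,(v-K[1,2])/K[1,1]*z,z],-1)
    X=(p-c["t"])@c["R"]; X[z==0]=np.nan; return X
E
python3 - <<'E'
from h import *
S=manip.capture("side");T=manip.capture("top")
def crop(c,x,y,w,h,k): return cv2.resize(c["color"][y:y+h,x:x+w,::-1],None,fx=k,fy=k,interpolation=cv2.INTER_CUBIC)
a=crop(S,265,150,80,135,4.3);b=crop(T,225,180,185,100,2.4)
im=np.zeros((590,800,3),np.uint8);im[:a.shape[0],:a.shape[1]]=a[:590];im[:b.shape[0],350:350+b.shape[1]]=b[:,:450];cv2.imwrite("pics/crop0.png",im)
pt=lambda n,l:[(round(d["conf"],2),np.array(d["point"])) for d in manip.pinpoint(n,l)]
for l,su,tu in(("cap_centre",(310,245),(371,227)),("cap_grip",(312,236),(371,226)),("neck_seat",(310,175),(256,225)),("cap",(310,252),(371,227)),("tray",(306,260),(374,230))):
    s=[x for x in pt("side",l) if np.hypot(*(x[1]-su))<15];t=[x for x in pt("top",l) if np.hypot(*(x[1]-tu))<15]
    print(l,s,t)
    if s and t: print(tri([S,T],[s[0][1],t[0][1]]))
# orange bar
for n,c in(("side",S),("top",T)):
    X=cloud(c);hsv=cv2.cvtColor(c["color"],cv2.COLOR_RGB2HSV)
    u0,v0=(310,238) if n=="side" else (371,226)
    m=np.zeros(X.shape[:2],bool);m[v0-22:v0+22,u0-22:u0+22]=1
    m&=(hsv[...,0]>5)&(hsv[...,0]<22)&(hsv[...,1]>140)&(hsv[...,2]>60)
    m&=np.nan_to_num(X[...,2])>.05
    P=X[m];print(n,len(P),np.nanmin(P,0),np.nanmax(P,0),np.nanmedian(P,0))
    q=P[P[:,2]>P[:,2].max()-.012]; print(len(q),q.mean(0)); r=cv2.minAreaRect((q[:,:2]*1000).astype(np.float32));print(r)
    e=np.linalg.eigh(np.cov(q[:,:2].T));print(e[0],np.degrees(np.arctan2(e[1][1,1],e[1][0,1])))
X=cloud(T)
m=np.zeros(X.shape[:2],bool);m[205:245,236:278]=1
for lo in(.06,.08,.1): 
    P=X[m&(X[...,2]>lo)];print("neck",lo,len(P),P.mean(0),P.min(0),P.max(0))
E
```

```text
cap_centre [(0.95, array([308.7, 245.9]))] []
cap_grip [(0.83, array([311.8, 235. ]))] [(0.88, array([371. , 223.1]))]
(array([ 0.5380772 , -0.15237237,  0.0699346 ]), [np.float64(0.00031074300175318786), np.float64(0.0003107430017533099)])
neck_seat [(0.95, array([311.2, 174.6]))] [(0.57, array([254.7, 223. ]))]
(array([0.53595273, 0.14985158, 0.07004005]), [np.float64(0.006053648013626498), np.float64(0.006053648013626941)])
cap [(0.8, array([311.7, 251.8]))] [(0.63, array([370.6, 233. ]))]
(array([ 0.52736933, -0.15786574,  0.02006009]), [np.float64(0.010428591331386227), np.float64(0.010428591331386293)])
tray [(0.81, array([306.8, 261.4]))] [(0.73, array([374.9, 230.8]))]
(array([ 0.52508201, -0.17252421,  0.00335587]), [np.float64(0.00010603367763277557), np.float64(0.00010603367763288598)])
side 174 [ 0.51651922 -0.18184451  0.05006465] [ 0.54330538 -0.04315142  0.0892909 ] [ 0.53375398 -0.169804    0.07957113]
96 [ 0.53366392 -0.16052967  0.08521358]
((533.6861572265625, -157.69253540039062), (13.848366737365723, 48.731407165527344), 10.17251968383789)
[1.79464233e-05 2.25061843e-04] 101.68136561961397
top 85 [ 0.5233076  -0.17836883  0.05634276] [ 0.53943169 -0.13272091  0.09050653] [ 0.53106413 -0.15522902  0.08465895]
78 [ 0.53181025 -0.15535775  0.08512892]
((532.0272216796875, -155.43603515625), (11.205588340759277, 45.94336700439453), 9.866449356079102)
[1.07820330e-05 1.73224563e-04] 100.19146924579825
neck 0.06 1634 [0.52537147 0.14258516 0.07626696] [0.47427147 0.08977711 0.06101424] [0.57872509 0.19923023 0.11539798]
neck 0.08 276 [0.52380809 0.14153369 0.10361646] [0.50263289 0.12083083 0.08014825] [0.54934147 0.16786197 0.11539798]
neck 0.1 209 [0.52468073 0.14315022 0.10971943] [0.50561622 0.12379999 0.10058865] [0.54389748 0.1642079  0.11539798]
```

View pics/crop0.png

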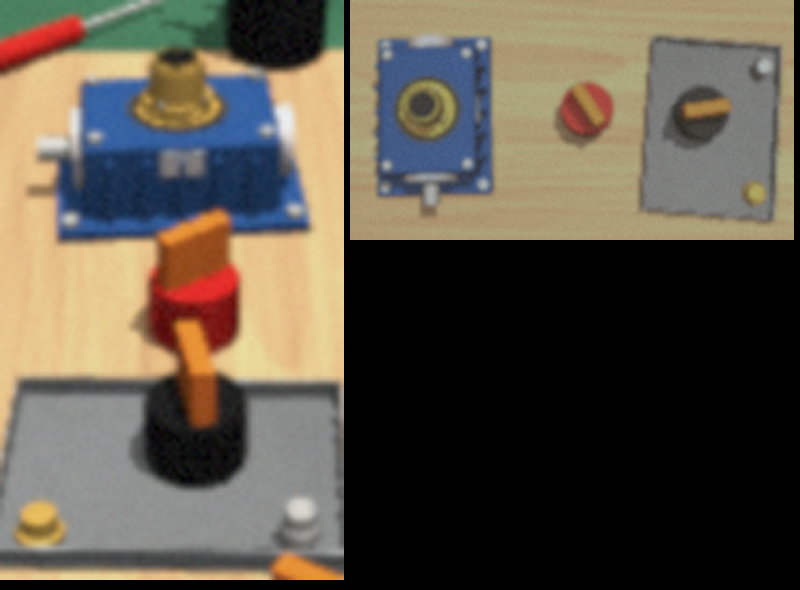

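The crop confirms it: the black ribbed cup with the orange bar stands in the grey tray between the bush and the socket. The neck is on the blue reducer. Next I'll refine both positions with silhouette fits.

```bash
cat >> h.py <<'E'
from scipy.optimize import minimize
def proj(c,P):
    q=(c["R"]@P.T).T+c["t"]; q=q@c["camera_matrix"].T; return q[:,:2]/q[:,2:]
def circ(r,z,n=48):
    a=np.linspace(0,2*np.pi,n,endpoint=False);return np.c_[r*np.cos(a),r*np.sin(a),np.full(n,z)]
def render(c,parts,k=4):
    im=np.zeros((400*k,640*k),np.uint8)
    for P in parts:
        h=cv2.convexHull(((proj(c,P)+.5)*k*16).astype(np.int32)); cv2.fillConvexPoly(im,h,255,shift=4)
    return cv2.resize(im,(640,400),interpolation=cv2.INTER_AREA)/255.
def cap_parts(x,y,z,yaw):
    cup=np.r_[circ(.029,z),circ(.029,z+.0435)]
    c,s=np.cos(yaw),np.sin(yaw)
    b=np.array([[i*.025*c-j*.007*s,i*.025*s+j*.007*c,z+h] for i in(-1,1) for j in(-1,1) for h in(.0435,.0815)])
    o=np.array([x,y,0]);return [cup+o,b+o]
def neck_parts(x,y,z0=.07):
    o=np.array([x,y,z0]);return [np.r_[circ(.0205,0),circ(.0205,.034),circ(.017,.0405)]+o,np.r_[circ(.025,0),circ(.025,.012)]+o]
def fit(cs,ms,f,p0,step):
    def cost(p): return sum(((render(c,f(*p))-m)**2).sum() for c,m in zip(cs,ms))
    p0=np.array(p0);sx=np.vstack([p0]+[p0+np.eye(len(p0))[i]*step[i] for i in range(len(p0))])
    r=minimize(cost,p0,method="Nelder-Mead",options=dict(initial_simplex=sx,xatol=1e-4,fatol=.05,maxiter=150));return r.x,r.fun
def getmask(n,l,uv):
    L=[d for d in manip.masks_of(n,l)]
    L=[d for d in L if abs(d["extent"][0]-uv[0])<15 and abs(d["extent"][1]-uv[1])<20]
    return L[0]["mask"].astype(float) if L else None
E
cat > m.py <<'E'
from h import *
S=manip.capture("side");T=manip.capture("top")
im=[]
for l,su,tu,f,p0,st in(("cap",(310,245),(371,227),lambda x,y,w:cap_parts(x,y,.003,w),[.53,-.155,1.75],[.005,.005,.1]),("neck",(308,168),(256,225),neck_parts,[.53,.147],[.005,.005])):
    ms=getmask("side",l,su);mt=getmask("top",l,tu)
    for nm,cs,mm in(("side",[S],[ms]),("top",[T],[mt]),("both",[S,T],[ms,mt])):
        if any(m is None for m in mm): print(l,nm,"none");continue
        p,v=fit(cs,mm,f,p0,st);print(l,nm,np.round(p,4),round(v,1),[int(m.sum()) for m in mm])
    for c,m,(u,v) in((S,ms,su),(T,mt,tu)):
        if m is None: continue
        a=c["color"].copy();a[m>0,2]=255
        r=render(c,f(*p));a[...,0]=np.where(r>.5,255,a[...,0])
        im.append(cv2.resize(a[v-30:v+30,u-30:u+30,::-1],(290,290),interpolation=cv2.INTER_NEAREST))
cv2.imwrite("pics/fit0.png",np.vstack([np.hstack(im[:2]),np.hstack(im[2:4])]))
for y in(100,-80): print(y,manip.inverse_kinematics([.532,-.155,.15],[180,0,y]),manip.inverse_kinematics([.527,.145,.15],[180,0,y]))
E
python3 m.py
```

```text
cap side none
cap top [ 0.5343 -0.1563  1.7861] 9.1 [445]
cap both none
neck side [0.5254 0.1513] 8.2 [245]
neck top none
neck both noneTraceback (most recent call last):
  File "m.py", line 14, in <module>
    cv2.imwrite("pics/fit0.png",np.vstack([np.hstack(im[:2]),np.hstack(im[2:4])]))
                                                             ~~~~~~~~~^^^^^^^^^
    return _nx.concatenate(arrs, 1, dtype=dtype, casting=casting)
           ~~~~~~~~~~~~~~~^^^^^^^^^^^^^^^^^^^^^^^^^^^^^^^^^^^^^^^
ValueError: need at least one array to concatenate
```

```bash
ls pics
```

```text
crop0.png
side0.png
top0.png
```

```bash
python3 - <<'E'
s=open('m.py').read()
s=s.replace('cv2.imwrite("pics/fit0.png",np.vstack([np.hstack(im[:2]),np.hstack(im[2:4])]))','cv2.imwrite("pics/fit1.png",np.hstack(im)[:,:800])\nprint(len(im))')
s=s.replace("(310,245)","(310,242)")
open('m.py','w').write(s)
h=open('h.py').read()
h=h.replace('''    L=[d for d in manip.masks_of(n,l)]
    L=[d for d in L if abs(d["extent"][0]-uv[0])<15 and abs(d["extent"][1]-uv[1])<20]
''','''    for k in range(4):
        A=manip.masks_of(n,l)
        L=[d for d in A if abs(d["extent"][0]-uv[0])<15 and abs(d["extent"][1]-uv[1])<15]
        if L: break
        print(n,l,[(round(d["conf"],2),d["extent"]) for d in A]); manip.capture(n)
''');open('h.py','w').write(h)
E
python3 m.py
```

```text
cap side [ 0.5331 -0.1519  1.7213] 36.7 [651]
cap top [ 0.5328 -0.1562  1.711 ] 19.1 [454]
cap both [ 0.5335 -0.1557  1.7363] 77.3 [651, 454]
neck side [0.5246 0.1493] 17.0 [273]
neck top [0.5244 0.1427] 68.1 [397]
neck both [0.5243 0.1461] 93.7 [273, 397]
4
100 [-34.5377956   14.32275544  55.1195635  104.52865607 -12.67378146
  67.66550117  34.6129702 ] [-42.6911126    9.37913212  27.03412509 104.87030066  -4.62144136
  66.82755768  -4.14607011]
-80 [ -39.20964703   16.28702356   61.327732    104.63118122  -15.37643876
   68.12056351 -143.02929176] [ 43.07928526  26.23985141 -74.8898182  102.14602268  26.59366395
  72.45860966 151.25240392]
```

View pics/fit1.png

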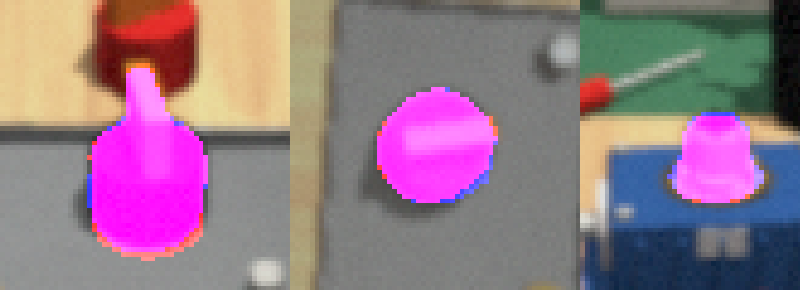

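```bash
python3 - <<'E'
from h import *
manip.move_straight([.163,.629,.33],vel=.3)
X=np.array([.5333,-.1545]);Y=99.5
manip.move_ptp([*X,.25],[180,0,Y]);print(manip.read_joint_pos().round(1))
manip.move_straight([*X,.12],vel=.25)
print(manip.read_ft_force())
print(manip.move_straight([*X,.0505],vel=.1,f_stop=6),manip.read_tool_pos(),manip.read_ft_force())
manip.clamp();manip.hold(.3)
print(manip.read_width(),manip.read_tool_pos(),manip.read_orientation(),manip.read_ft_force(),manip.read_ft_torque(),manip.read_time())
T=manip.capture("top");S=manip.capture("side")
im=np.vstack([cv2.resize(c["color"][v-45:v+35,u-60:u+60,::-1],(420,280),interpolation=cv2.INTER_CUBIC) for c,u,v in((S,310,240),(T,371,227))]);cv2.imwrite("pics/grasp.png",im)
E
```

```text
[-2.6  6.2 17.3 95.9 -1.9 78.2 24.6]
[-0.46914997  0.12852295  0.62651014]
False [ 0.53389784 -0.15469228  0.05119588] [ 0.11528715  0.22434764 -0.24148119]
0.013110259061977126 [ 0.53344699 -0.15449862  0.05065948] [1.79983598e+02 3.71963591e-03 9.95000618e+01] [0.40957917 0.47999084 3.24251362] [ 0.02021078 -0.02220033  0.0105988 ] 7.6833
```

View pics/grasp.png

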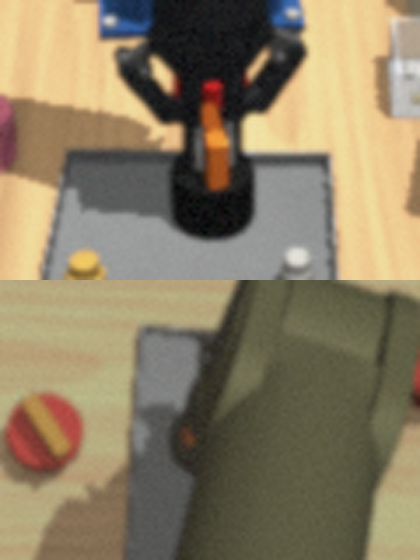

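```bash
cat >> h.py <<'E'
def fitcup(c,m,x0,y0,z):
    # fit only rows below the shoulder's front edge
    vs=proj(c,np.array([[x0,y0,z+.0435]]))[0,1]; 
    w=np.zeros((400,640));w[int(vs)-1:]=1
    m=m*w
    def cost(p): return ((w*render(c,[cap_parts(*p,z,0)[0]])-m)**2).sum()
    sx=np.array([[x0,y0],[x0+.005,y0],[x0,y0+.005]])
    r=minimize(cost,[x0,y0],method="Nelder-Mead",options=dict(initial_simplex=sx,xatol=1e-4,fatol=.05,maxiter=100));return r.x,r.fun
E
python3 - <<'E'
from h import *
manip.move_straight([.5333,-.1545,.21],vel=.2)
print(manip.read_ft_force(),manip.read_ft_torque(),manip.read_width())
manip.move_ptp([.5245,.147,.21],[180,0,99.5])
manip.move_straight([.5245,.147,.175],vel=.15)
for yaw in(9.5,99.5):
    manip.move_ptp([.5245,.147,.175],[180,0,yaw]);manip.hold(.2)
    p=manip.read_tool_pos();print(yaw,p,manip.read_joint_pos().round(0))
    S=manip.capture("side");T=manip.capture("top")
    uv=proj(S,np.array([[p[0],p[1],p[2]-.01]]))[0]
    m=getmask("side","cap",uv)
    cv2.imwrite(f"pics/hov{int(yaw)}.png",np.vstack([cv2.resize(c["color"][v-50:v+50,u-60:u+60,::-1],(360,300),interpolation=cv2.INTER_CUBIC) for c,u,v in((S,310,150),(T,256,225))]))
    if m is None: continue
    for dz in(-.001,0,.001): print(dz,fitcup(S,m,.5245,.147,p[2]-.0477+dz))
    h=manip.masks_of("side","cap"); np.save(f"m{int(yaw)}.npy",m)
    b=cv2.resize(S["color"][100:200,260:360,::-1],None,fx=4,fy=4,interpolation=0);mm=cv2.resize(m[100:200,260:360],None,fx=4,fy=4,interpolation=0);b[mm>0,0]=255;cv2.imwrite(f"pics/hm{int(yaw)}.png",b)
print(manip.read_time())
E
```

```text
[-0.4981635   0.33659992 -3.00595334] [ 0.02206632 -0.01638973 -0.02652632] 0.013521355572010549
9.5 [0.52454632 0.1469848  0.17508622] [-28.   8.  10. 103.  -1.  70. -98.]
-0.001 (array([0.52326163, 0.15851968]), np.float64(17.736409073433293))
0 (array([0.52252277, 0.15666843]), np.float64(18.034971164936564))
0.001 (array([0.52242984, 0.15451549]), np.float64(17.421268742791234))
99.5 [0.52447146 0.14702659 0.17497903] [-23.   8.   4. 103.  -1.  70.  -8.]
-0.001 (array([0.52487435, 0.15661629]), np.float64(7.547235678585159))
0 (array([0.52498196, 0.15436845]), np.float64(7.503898500576701))
0.001 (array([0.52535438, 0.15237977]), np.float64(7.562014609765475))
13.8583
```

```bash
python3 -c "
import cv2,numpy as np,os
A=[cv2.imread('pics/hov%d.png'%i) for i in(9,99)];a=np.hstack(A)
cv2.imwrite('pics/hov.png',a)"
```

```text
(no output)
```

View pics/hov.png

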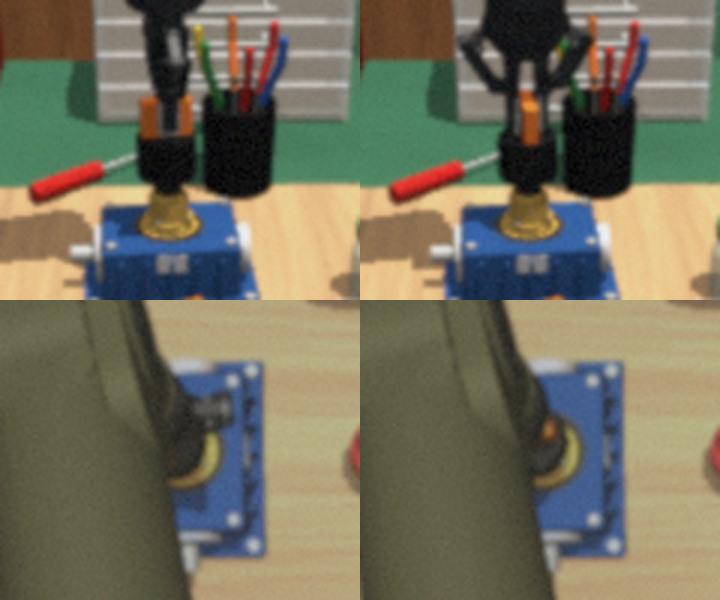

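```bash
python3 - <<'E'
from h import *
T=manip.capture("top");S=manip.capture("side")
out=[]
for fn,c,u0,v0,cand in(("top",T,231,200,[(.5245,.143)]),("side",S,282,140,[(.525,.1500)])):
    im=cv2.imread(f"pics/{fn}0.png")[v0:v0+50,u0:u0+50];k=8
    b=cv2.resize(im,None,fx=k,fy=k,interpolation=cv2.INTER_CUBIC)
    a=b.copy()
    for x,y in cand:
        for r,z,col in((.025,.082,(255,255,255)),(.017,.1105,(0,0,255)),(.0205,.104,(0,255,0))):
            p=(proj(c,circ(r,z)+[x,y,0])-[u0,v0]+.5)*k
            cv2.polylines(a,[p.astype(np.int32)],True,col,1)
    out.append(np.vstack([a[:300+100]]))
cv2.imwrite("pics/ov.png",np.hstack(out))
E
```

```text
(no output)
```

View pics/ov.png

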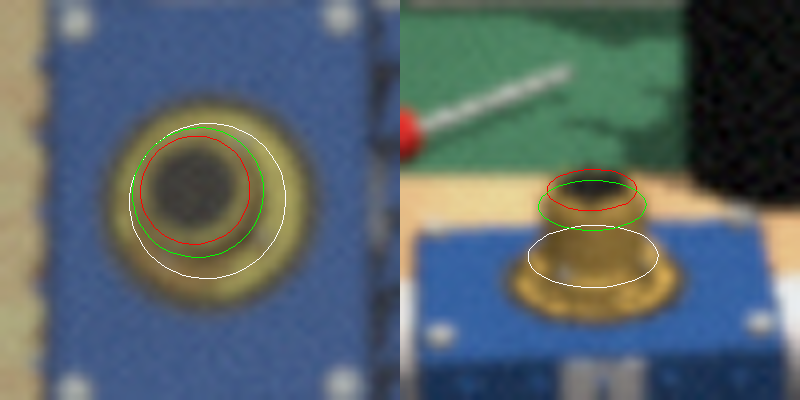

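```bash
cat > g.py <<'E'
from h import *
D=-.002
def tcp(N,yaw,z):
    a=np.radians(yaw);return [N[0]-D*np.cos(a),N[1]-D*np.sin(a),z]
def st(tag=""):
    print(tag,"t%.2f"%manip.read_time(),"p",(manip.read_tool_pos()*1000).round(1),"yaw %.1f"%manip.read_orientation()[2],"F",manip.read_ft_force().round(1),"M",manip.read_ft_torque().round(3),"w%.4f"%manip.read_width())
E
python3 - <<'E'
from g import *
N=(.5243,.1428)
manip.move_straight(tcp(N,99.5,.166),vel=.1);manip.hold(.1);st("hover")
r=manip.move_straight(tcp(N,99.5,.148),vel=.04,f_stop=4);st(r)
if not r:
    r=manip.move_straight(tcp(N,99.5,.136),vel=.03,f_stop=4);st(r)
S=manip.capture("side");cv2.imwrite("pics/on1.png",cv2.resize(S["color"][90:220,250:370,::-1],None,fx=4,fy=4,interpolation=cv2.INTER_CUBIC))
E
```

```text
hover t14.31 p [523.9 144.7 165.9] yaw 99.5 F [ 0.4 -0.7 -1. ] M [-0.    -0.043 -0.082] w0.0132
False t14.91 p [523.9 145.1 147.8] yaw 99.5 F [ 0.8  0.8 -1.8] M [ 0.345 -0.12   0.042] w0.0134
False t15.46 p [523.9 145.  135.8] yaw 99.5 F [ 1.8  1.6 -2.4] M [ 0.405 -0.339 -0.039] w0.0132
```

View pics/on1.png

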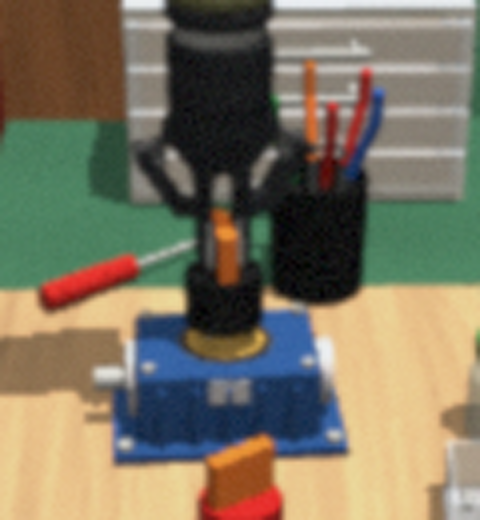

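```bash
python3 - <<'E'
from g import *
N=(.5247,.1432)
manip.move_straight(tcp(N,99.5,.1355),vel=.02);manip.hold(.1);st("shift")
r=manip.move_straight(tcp(N,99.5,.126),vel=.015,f_stop=5);st(r);manip.hold(.1);st()
E
```

```text
shift t15.86 p [524.3 145.  135.5] yaw 99.5 F [ 0.7  1.  -0.6] M [ 0.328 -0.118  0.009] w0.0134
True t16.31 p [524.5 145.5 130.1] yaw 99.5 F [-0.6  0.8  4.6] M [-0.023  0.045  0.016] w0.0131
 t16.41 p [524.4 145.5 130.1] yaw 99.5 F [0.3 0.6 4. ] M [-0.051  0.023 -0.08 ] w0.0132
```

```bash
cat >> g.py <<'E'
def rd():
    F=[];M=[]
    for _ in range(4):
        F.append(manip.read_ft_force());M.append(manip.read_ft_torque());manip.hold(.01)
    return np.mean(F,0),np.mean(M,0)
E
cat > back.py <<'E'
from g import *
import sys
N=(.5247,.1432);yaw=float(sys.argv[1]);z=float(sys.argv[2]);end=float(sys.argv[3])
while yaw<end:
    yaw+=3.
    manip.move_straight(tcp(N,yaw,z),rot=[180,0,yaw],vel=.05)
    F,M=rd()
    print("yaw %.1f z %.1f F"%(yaw,z*1000),F.round(1),"M",M.round(3),"t%.1f"%manip.read_time())
    if M[2]<-.16: print("stop torque");break
    if F[2]>9: z+=.0005;continue
    n=0
    while F[2]<3 and n<4:
        z2=z-.0015
        r=manip.move_straight(tcp(N,yaw,z2),rot=[180,0,yaw],vel=.02,f_stop=4)
        z=manip.read_tool_pos()[2] if r else z2
        F,M=rd();n+=1;print("  down",r,"z %.1f"%(z*1000),F.round(1),M.round(3))
    if z<.1255: print("dropped");break
st()
E
python3 back.py 99.5 .130 123
```

```text
yaw 102.5 z 130.0 F [0.7 1.  4.7] M [ 0.144 -0.055  0.006] t16.7
yaw 105.5 z 130.0 F [1.7 0.8 5. ] M [ 0.2   -0.292 -0.014] t17.0
yaw 108.5 z 130.0 F [1.6 2.  3.3] M [ 0.45  -0.421  0.12 ] t17.3
yaw 111.5 z 130.0 F [ 2.1  2.8 -1.6] M [ 0.72  -0.549  0.072] t17.5
  down False z 128.5 [0.2 2.9 2.1] [ 0.744 -0.061  0.076]
  down False z 127.0 [-1.7  2.8  6.1] [0.695 0.39  0.058]
yaw 114.5 z 127.0 F [-0.5  2.2  6. ] M [0.625 0.077 0.021] t18.4
yaw 117.5 z 127.0 F [0.6 2.5 5.4] M [ 0.601 -0.105 -0.034] t18.7
yaw 120.5 z 127.0 F [0.5 1.8 5.5] M [ 0.635 -0.137 -0.016] t19.0
yaw 123.5 z 127.0 F [0.8 2.5 5.1] M [ 0.648 -0.135 -0.055] t19.2
 t19.24 p [524.4 145.  128. ] yaw 123.5 F [0.5 2.7 6.5] M [ 0.617 -0.135 -0.02 ] w0.0133
```

```bash
sed -i 's/N=(.5247,.1432)/N=np.array([.5248,.1438])/; s/    if M\[2\]<-.16/    N=N+.00012*np.clip(F[:2],-3,3)\n    if M[2]<-.16/; s/^st()/st();print(N)/' back.py; python3 back.py 123.5 .127 180
```

```text
yaw 126.5 z 127.0 F [0.5 1.5 5.3] M [ 0.472 -0.124 -0.034] t19.5
yaw 129.5 z 127.0 F [0.3 1.1 5.1] M [ 0.43  -0.118 -0.049] t19.8
yaw 132.5 z 127.0 F [0.5 1.2 5.6] M [ 0.382 -0.113 -0.009] t20.1
yaw 135.5 z 127.0 F [0.3 1.4 5.7] M [ 0.336 -0.135 -0.022] t20.4
yaw 138.5 z 127.0 F [0.6 1.2 5.3] M [ 0.285 -0.147 -0.036] t20.7
yaw 141.5 z 127.0 F [0.4 1.6 5.3] M [ 0.297 -0.125 -0.002] t20.9
yaw 144.5 z 127.0 F [0.4 0.8 5.6] M [ 0.238 -0.148 -0.039] t21.2
yaw 147.5 z 127.0 F [0.7 0.9 5.7] M [ 0.208 -0.126 -0.045] t21.5
yaw 150.5 z 127.0 F [0.9 1.1 5.8] M [ 0.214 -0.154 -0.034] t21.8
yaw 153.5 z 127.0 F [0.1 0.7 6.1] M [ 0.208 -0.083 -0.026] t22.1
yaw 156.5 z 127.0 F [0.7 0.7 5. ] M [ 0.205 -0.11  -0.033] t22.4
yaw 159.5 z 127.0 F [0.4 0.8 5.6] M [ 0.207 -0.084 -0.012] t22.6
yaw 162.5 z 127.0 F [0.4 0.4 5.5] M [ 0.196 -0.094 -0.056] t22.9
yaw 165.5 z 127.0 F [0.7 0.8 5.6] M [ 0.214 -0.072 -0.029] t23.2
yaw 168.5 z 127.0 F [0.2 0.6 6. ] M [ 0.206 -0.08  -0.024] t23.5
yaw 171.5 z 127.0 F [0.9 0.9 5. ] M [ 0.332 -0.169 -0.028] t23.8
yaw 174.5 z 127.0 F [ 1.   0.6 -1. ] M [ 0.185 -0.239  0.036] t24.1
  down False z 125.5 [-0.   0.1 -1.2] [-0.011  0.01  -0.004]
  down False z 124.0 [-0.1  0.1 -1.5] [0.004 0.004 0.004]
  down False z 122.5 [ 0.4 -0.5  0.2] [-0.052  0.007  0.031]
  down False z 121.0 [-1.8 -0.   5. ] [-0.122  0.372 -0.034]
dropped
 t25.19 p [524.2 146.  121.8] yaw 174.5 F [-0.6 -0.2  5.9] M [-0.184  0.353  0.037] w0.0134
[0.52585489 0.14573935]
```

```bash
cat > wall.py <<'E'
from g import *
N=np.array([.52575,.14574]);yaw=174.5;z=.1213
while yaw<200:
    yaw+=1.5
    manip.move_straight(tcp(N,yaw,z),rot=[180,0,yaw],vel=.05)
    F,M=rd();N=N+.00008*np.clip(F[:2],-3,3)
    print("yaw %.1f F"%yaw,F.round(1),"M",M.round(3))
    if M[2]<-.19: print("wall");break
manip.hold(.25);print(*[x.round(3) for x in rd()]);st();print(N,manip.read_joint_pos().round(0))
E
python3 wall.py
```

```text
yaw 176.0 F [-0.9  0.1  4.9] M [-0.065  0.163  0.002]
yaw 177.5 F [-0.8 -0.1  5.3] M [-0.024  0.159 -0.014]
yaw 179.0 F [-1.2  0.5  5.1] M [ 0.015  0.137 -0.047]
yaw 180.5 F [-0.1  0.2  5. ] M [ 0.018  0.098 -0.029]
yaw 182.0 F [-0.7  0.1  5.1] M [ 0.039  0.146 -0.06 ]
yaw 183.5 F [-0.5  0.3  5.2] M [ 0.055  0.143 -0.062]
yaw 185.0 F [-0.6  0.1  5.3] M [ 0.059  0.114 -0.036]
yaw 186.5 F [0.1 0.3 5.5] M [ 0.032  0.136 -0.054]
yaw 188.0 F [-0.4 -0.3  5.1] M [-0.018  0.186 -0.062]
yaw 189.5 F [-0.8 -0.6  5.6] M [-0.083  0.258 -0.123]
yaw 191.0 F [-0.7 -0.6  5.7] M [-0.138  0.21  -0.139]
yaw 192.5 F [-0.6 -0.4  5.2] M [-0.126  0.207 -0.199]
wall
[-1.178 -0.772  5.352] [-0.116  0.23  -0.214]
 t28.88 p [523.6 145.3 121.7] yaw -167.6 F [-0.4  0.   6.2] M [-0.053  0.26  -0.244] w0.0133
[0.5251728  0.14569804] [-15.  10.  -3. 106.   1.  64.  84.]
```

```bash
cat > fwd.py <<'E'
from g import *
N=np.array([.5251,.1456]);y0=192.5;yaw=193.3;z=.1213
manip.move_straight(tcp(N,yaw,z),rot=[180,0,yaw],vel=.05);manip.hold(.2);print("wall",*[x.round(3) for x in rd()])
while yaw>y0-95:
    d=y0-yaw
    s=4. if d<50 else 2.
    if d>50 and M[2]>.12: s=1.5
    yaw-=s
    if d>9: 
        k=F[2]-4
        z-=np.radians(s)*.0038/.98+np.clip(k*-.00006,-.0003,.0003)
    manip.move_straight(tcp(N,yaw,z),rot=[180,0,yaw],vel=.05)
    F,M=rd();N=N+.00008*np.clip(F[:2],-3,3)
    print("d %.1f z %.2f/%.2f F"%(y0-yaw,z*1000,manip.read_tool_pos()[2]*1000),F.round(1),"M",M.round(3))
    if d<50 and M[2]>.2: print("early torque");break
    if M[2]>.36: print("snug");break
    if abs(F[2])>14: print("Fz");break
manip.hold(.15);print(*[x.round(3) for x in rd()]);st();print(N,yaw,z)
E
python3 fwd.py
```

```text
wall [-0.593  0.088  4.913] [-0.053  0.141 -0.24 ]
d 3.2 z 121.30/121.76 F [-0.2 -0.3  5.3] M [-0.074  0.142 -0.076]
d 7.2 z 121.30/121.78 F [ 0.4 -0.7  5.2] M [-0.066  0.066 -0.016]
d 11.2 z 121.30/121.77 F [-0.2 -0.4  5. ] M [-0.062  0.037 -0.029]
d 15.2 z 121.09/121.69 F [-0.2 -0.7  5.4] M [-0.134  0.034 -0.019]
d 19.2 z 120.90/121.64 F [-0.3  0.   5.8] M [-0.15   0.054 -0.004]
d 23.2 z 120.74/121.59 F [ 0.4 -0.4  6.1] M [-0.148 -0.034  0.002]
d 27.2 z 120.60/121.38 F [ 0.8 -0.1  5.8] M [-0.123 -0.105 -0.028]
d 31.2 z 120.44/121.17 F [ 0.2 -0.8  5.3] M [-0.168 -0.138  0.007]
d 35.2 z 120.25/120.93 F [ 0.9 -0.4  5.3] M [-0.191 -0.131 -0.02 ]
d 39.2 z 120.06/120.67 F [ 0.4 -0.4  4.8] M [-0.182 -0.087  0.01 ]
d 43.2 z 119.84/120.43 F [ 0.7 -0.5  5.1] M [-0.21  -0.083 -0.038]
d 47.2 z 119.63/120.14 F [ 0.6 -0.4  5. ] M [-0.219 -0.108 -0.05 ]
d 51.2 z 119.42/119.87 F [ 0.4 -0.9  5.4] M [-0.208 -0.118 -0.037]
d 53.2 z 119.37/119.79 F [ 0.3 -0.   5. ] M [-0.183 -0.161 -0.017]
d 55.2 z 119.29/119.67 F [ 1.  -0.8  5.3] M [-0.154 -0.235  0.014]
d 57.2 z 119.24/119.52 F [1.3 0.  4.4] M [-0.1
[... 580 characters left out ...]
 M [-0.043 -0.073 -0.013]
d 77.2 z 118.39/118.34 F [ 0.7 -0.2  4.2] M [-0.111 -0.017  0.008]
d 79.2 z 118.27/118.18 F [-0.3 -1.2  4.7] M [-0.243  0.173  0.061]
d 81.2 z 118.18/118.05 F [-1.  -0.8  5. ] M [-0.272  0.305  0.104]
d 83.2 z 118.10/117.98 F [-1.7 -0.9  5.3] M [-0.266  0.366  0.184]
d 84.7 z 118.08/118.00 F [-0.9 -0.4  5.6] M [-0.28   0.307  0.261]
d 86.2 z 118.07/118.02 F [-1.  -1.   5.6] M [-0.28   0.295  0.311]
d 87.7 z 118.06/118.01 F [-0.7 -1.3  5.6] M [-0.266  0.282  0.376]
snug
[-0.988 -1.104  5.56 ] [-0.251  0.273  0.364]
 t38.61 p [524.8 146.5 118. ] yaw 104.9 F [-0.9 -0.2  5.7] M [-0.28   0.275  0.41 ] w0.0134
[0.52565272 0.14460226] 104.80000000000001 0.11806309789870585
```

```bash
cat > fin.py <<'E'
from g import *
N=np.array([.5255,.1445]);yaw=104.1;z=.1181
manip.move_straight(tcp(N,yaw,z),rot=[180,0,yaw],vel=.05);manip.hold(.25);print("snug",*[x.round(3) for x in rd()]);st()
for dy,dz in((2,.0002),(4,.0004)):
    manip.move_straight(tcp(N,yaw+dy,z+dz),rot=[180,0,yaw+dy],vel=.05)
st("eased")
manip.gripper_open();manip.hold(.2);st("open")
manip.move_straight(tcp(N,yaw+4,.24),vel=.12);st("up")
T=manip.capture("top");S=manip.capture("side")
cv2.imwrite("pics/end.png",np.hstack([cv2.resize(c["color"][v-50:v+50,u-50:u+50,::-1],(390,390),interpolation=cv2.INTER_CUBIC) for c,u,v in((S,310,160),(T,256,225))]))
m=getmask("side","cap",(308,160))
if m is not None:
  for zz in(.072,): print(fitcup(S,m,.525,.15,zz))
E
python3 fin.py
```

```text
snug [-1.053 -0.366  5.216] [-0.139  0.248  0.413]
 t39.14 p [524.8 146.5 118.1] yaw 104.2 F [ 0.4 -1.   4.8] M [-0.159  0.227  0.489] w0.0131
eased t39.64 p [524.7 146.4 118.3] yaw 108.0 F [-0.4 -0.3  3.7] M [-0.077  0.158  0.237] w0.0130
open t40.53 p [524.9 146.4 118.5] yaw 108.1 F [ 0.6 -0.4 -0.3] M [0.006 0.046 0.004] w0.0850
up t41.69 p [524.3 146.2 239. ] yaw 108.1 F [-0.6 -0.7 -0.9] M [0.017 0.028 0.048] w0.0855
(array([0.52457132, 0.15881484]), np.float64(16.915786236063052))
```

View pics/end.png

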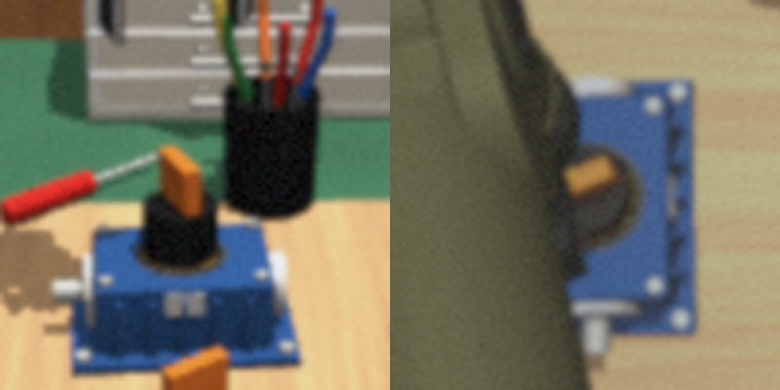

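The side crop shows the cap upright and seated low on the neck, with the gripper clear of it. The bar still lies near yaw 107°. I'm handing the job in.

```bash
python3 -c "
from cell import manip
print(manip.read_time());manip.sign_off()"
```

```text
41.8417
the job is handed in; nothing more can be done
```

The orange-barred black cap is screwed fully home and snug on the brass neck, and the gripper is open and clear. I handed the job in at about 42 s, within the 64 s limit.

- **Placing:** I took the cap from the tray and lowered it onto the neck. It went over the pilot with only about 2 N of side force and came to rest on the narrow teeth. A few degrees of backward turning brought it down onto the crest.
- **Backward turn:** Under about 5 N of pressure it dropped 6 mm into the notches after about 75° of turning. It then came up against the backward stop at about 0.21–0.24 N m.
- **Forward turn:** It turned about 88° and sank 3.8 mm, as the description says. It stopped firmly at about 0.41 N m, with single noisy readings up to 0.49 N m. I eased the twist before opening the gripper.

**Last checks:** The last pictures show the cap upright and seated, with the bar angle unchanged; the tool force was near zero after I let go.

**Disagreements:** The side camera put things 4–10 mm too far in y compared with the top camera and the arm, and its last fit of the cap was off in the same way. I relied on the top camera and the felt forces instead. I didn't measure the cap's final distance from the neck axis by camera, because the arm partly blocked the top view. I also took no full-scene picture at the end to check the other objects; only the cap was gripped, and no unexpected force showed in the readings taken along the way.

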